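# Find the tin with the steel cutters

### The job

The biscuits are next and one of the three identical closed tins on the pastry board holds the steel cutters, so it is much heavier than the other two, which hold plastic ones. Heft the tins to find it, set the two lighter tins upright in the blue tray, and finish holding the heaviest one up level in the gripper, its underside at least 15 cm above the table. Keep the tins upright and do not drop them, leave the bowl, cutter and brush where they are, and do not let go of the heavy tin at the end.

Things in the scene. Friction and masses are not known exactly. Their poses are not given: they have to be found in the camera images.
- tin_a: one of three identical closed square tins, red with cream panels and white lid: 56 x 56 mm, 80 mm tall, the lid flush with the sides from 65 mm up. Origin: centre of its underside, z up, x and y square to its sides. Grip two opposite sides about 52 mm up. Loose contents unseen. The heavy tin weighs 580 to 740 g, the others 210 to 320 g each; which is which changes every time
- tin_b: one of three identical closed square tins, red with cream panels and white lid: 56 x 56 mm, 80 mm tall, the lid flush with the sides from 65 mm up. Origin: centre of its underside, z up, x and y square to its sides. Grip two opposite sides about 52 mm up. Loose contents unseen. The heavy tin weighs 580 to 740 g, the others 210 to 320 g each; which is which changes every time
- tin_c: one of three identical closed square tins, red with cream panels and white lid: 56 x 56 mm, 80 mm tall, the lid flush with the sides from 65 mm up. Origin: centre of its underside, z up, x and y square to its sides. Grip two opposite sides about 52 mm up. Loose contents unseen. The heavy tin weighs 580 to 740 g, the others 210 to 320 g each; which is which changes every time
- board: fixed light wooden pastry board, 340 mm (its x) x 420 mm (its y) x 18 mm thick, on which the tins start, at least 110 mm apart between centres in a row roughly along its y, their sides within 35 degrees of its edges; origin at the centre of its underside, on the table
- tray: fixed shallow blue open tray, 190 mm (its x) x 310 mm (its y) outside, 20 mm high, walls and floor 7 mm thick, so that its inner floor (176 x 296 mm) lies 7 mm above the table; origin at the centre of its underside. Holds three tins side by side along its y
- bowl: white ceramic mixing bowl, 120 mm across, 65 mm high, on the table beyond the board; origin under its centre; a bystander, not to be moved
- cutter: six-sided steel biscuit cutter, about 65 mm across, 26 mm high, near the far edge of the board; origin under its centre; a bystander, not to be moved
- brush: pastry brush lying on the table beyond the tray, 190 mm long; origin on its underside, x along it from handle to bristles; a bystander, not to be moved

How it is judged (in metres and radians):
At the end, for the whole second after the job is handed in: The two light tins stand upright (0.1 rad), released and still on the tray's floor (each pressing under 4.4 N, so neither is the heavy one); the third is held still in the fingers, level within 0.3 rad, its underside over 15 cm above the table, touching no other tin (((height (world z) of tin_a above 0.15 m and contact force between tin_a and the fingers above 3 N and angle between tin_a's own z axis and vertical below 0.3 rad and linear speed of tin_a below 0.05 m/s and contact force between tin_a and tin_b below 0.2 N and contact force between tin_a and tin_c below 0.2 N and contact force between tin_b and tray between 0.8 and 4.4 N and angle between each of tin_b, tin_c's own z axis and vertical below 0.1 rad and contact force between each of tin_b, tin_c and the fingers below 0.2 N and linear speed of each of tin_b, tin_c below 0.03 m/s and contact force between tin_c and tray between 0.8 and 4.4 N) or (height (world z) of tin_b above 0.15 m and contact force between tin_b and the fingers above 3 N and angle between tin_b's own z axis and vertical below 0.3 rad and linear speed of tin_b below 0.05 m/s and contact force between tin_b and tin_a below 0.2 N and contact force between tin_b and tin_c below 0.2 N and contact force between tin_a and tray between 0.8 and 4.4 N and angle between each of tin_a, tin_c's own z axis and vertical below 0.1 rad and contact force between each of tin_a, tin_c and the fingers below 0.2 N and linear speed of each of tin_a, tin_c below 0.03 m/s and contact force between tin_c and tray between 0.8 and 4.4 N) or (height (world z) of tin_c above 0.15 m and contact force between tin_c and the fingers above 3 N and angle between tin_c's own z axis and vertical below 0.3 rad and linear speed of tin_c below 0.05 m/s and contact force between tin_c and tin_a below 0.2 N and contact force between tin_c and tin_b below 0.2 N and contact force between tin_a and tray between 0.8 and 4.4 N and angle between each of tin_a, tin_b's own z axis and vertical below 0.1 rad and contact force between each of tin_a, tin_b and the fingers below 0.2 N and linear speed of each of tin_a, tin_b below 0.03 m/s and contact force between tin_b and tray between 0.8 and 4.4 N))); the arm keeps its last pose, push and grip.
It fails at once if a tin is tipped by more than 0.6 rad (angle between any of tin_a, tin_b, tin_c's own z axis and vertical above 0.6 rad).
It fails at once if a tin is dropped or slammed down (over 90 N on tray or board) (contact force between any of tin_a, tin_b, tin_c and tray above 90 N or contact force between any of tin_a, tin_b, tin_c and board above 90 N).
It fails at once if the bowl, cutter or brush is moved by more than 3 cm (distance of any of bowl, cutter, brush from where it was at the start of the episode above 0.03 m).
It also fails if it takes over 70 s, if anything falls off the work surface, if the arm or the gripper's body presses on something with over 40 N, if the wrist force passes 120 N, or if a joint passes its speed limit or range.

### The arm

A 6-joint arm with a two-finger parallel gripper is mounted at the origin on the work surface. World frame = base frame: x ahead of the robot, y to its left, z up, the work surface at z = 0. Lengths are in mm, angles in rad, forces in N, time in s.
With the tool pointing down it reaches from about 350 to 975 mm from the base axis. Payload 7.1 kg.
Tool frame: the origin (TCP) lies midway between the tips of the shut fingers; the grasp point (between the pads) lies ctrl.grip_point_offset behind it (ctrl.grip_point_offset is the distance from the TCP to the grasp point, in mm); z points along the fingers, y is the line along which they close (so a half turn about z gives the same grasp; the last joint's range is limited). The gripper opens to 88 mm and grips with 3 to 60 N. Pads are 20 mm wide; open, the fingers measure 115 mm over their backs; the gripper's body (75 mm by 178 mm) begins 61 mm behind the grasp point.
Start: joints at [-1.152, 0.423, 1.63, -0, 1.089, -0.019], TCP at [264.982, -566.029, 222.675] pointing down, gripper open.
Joint ranges: [-3, 3], [-0.9, 2.11], [0.09, 2.58], [-1.31, 4.45], [0.11, 2.69], [-2.54, 2.54]. Speed limits (rad/s): [2.39, 2.39, 3.01, 3.14, 3.14, 3.14].

### API

Orientations are given as a rotation vector (axis times angle).
In Python, from workcell import ctrl, get_image, close_job, finder gives the robot as it stands.
- The arm moves only by the tool servo_tool, never from a script. Its argument "deltas" is a list of rows, each a list of 2 entries, a list of its own where there are three numbers: the shift along the tool's x, y, z in mm, then the turn, a rotation vector about the tool's x, y, z in rad. A call has 1 to 5 rows; each row is the pose to reach, as a shift and turn from the pose commanded when the call began, along the tool's axes at that moment; what a row does not reach only later rows make up. A row lasts 1/12 s, in which the tool goes at most 41.7 mm and 7.16 degrees, less where a joint would pass 70% of its speed; a pose out of reach is approached as far as the arm can. A call with a gripper value outside its range is refused whole. "grip" is the closure, from -1 (fully open) to 1 (shut), so that 0 is half open, set as the call begins (left out, the last holds). The fingers move at their own pace and stop on an object; the grip force is fixed at half the most. Time passes only in rows, so rows that repeat a pose let the fingers close. It gives the time, the measured TCP pose, the force, the opening and the grip force at its end, in the units of the state.
- ctrl.get_obs(): the state, without advancing time (a new reading comes with each control period).
- get_image(name): name is "scene" or "side" or "wrist"; returns a dict with "frame" (480x640x3 uint8, blue, green, red), "depth" (480x640 float32, mm along the optical axis (not along the pixel's ray), 0 where there is no reading), "K" (3x3 intrinsics, pixels), "dist" ([k1, k2, p1, p2, k3] as OpenCV has them; the pictures are not rectified), "pose" (4x4, takes a point from camera to world coordinates). Camera axes: x right, y down, z forward; pixel columns grow to the right and rows downward; lengths in mm; the calibration is good to about 2 mm. A picture is of the moment at which its call begins.
- close_job(): hands the job in; it is judged then, once.
Trained networks look in a picture, given as the dict that the camera call returned (one of the last four; its "shot" number tells which), for a name from the list of things; names that differ only in an ending like _2 or _b are one class to them, and where a whole thing is asked for, a point or a joint stands for the part that bears it (a point fixed in the world has none). Each returns a list of dicts, best first, with "score" (0 to 1); they miss things now and then, are a little off and sometimes report something else, mostly with a low value. They report only what shows in the picture. A call takes as long as a camera call.
- finder.search_frame(query, picture): "rect" ([centre column, centre row, width, height] as shares, 0 to 1, of the picture: columns of its width, rows of its height, round what is visible of it).
- finder.silhouettes(query, picture): "mask" (480x640 bool, what is visible of it) and "rect" ([centre column, centre row, width, height] as shares, 0 to 1, of the picture: columns of its width, rows of its height, round what is visible of it).
The state is a dict: "t": time; "qpos": joint angles; "qvel": joint speeds; "joint_torque": joint torques, N m; "ee_pos": TCP position; "orientation": TCP orientation; "ft_force": force on the tool from outside, world axes, zero at the start; "moment": the same for the moment, N m; "width": finger opening in mm; "grasp_force": force on a finger pad.
Only numpy, scipy, OpenCV 4.12 (cv2) and the standard library are available. Lean on these libraries where they do the work, as an engineer would, in place of code of your own. Each camera call takes 0.05 s, during which the arm holds its last target. There are 200 camera calls.

## Working session

There is one attempt and no reset: what is moved stays moved. The work goes in short steps, Python scripts to look and compute and a tool call to move; the robot and the scene stay as the last step left them, time stands still between calls to the robot, and variables do not carry over. Pictures are saved under pics/ and viewed, at most 10 in all, crops included, and the job is handed in when it is done.

Besides the shell and the picture viewer there is one more tool, called after "Call:" as name([rows], argument=value, ...), one row to a line, values as JSON. servo_tool: Moves the arm, as the interface text tells. Its arguments: {"type":"object","properties":{"deltas":{"type":"array","items":{"type":"array"}},"grip":{"type":"number"}},"required":["deltas"]}

```bash
mkdir -p pics; cat > h.py <<'E'
import numpy as np, cv2
from workcell import ctrl, get_image, close_job, finder
def pts(p,mask):
    v,u=np.nonzero(mask&(p["depth"]>0)); d=p["depth"][v,u]
    n=cv2.undistortPoints(np.c_[u,v].astype(np.float64).reshape(-1,1,2),np.array(p["K"]),np.array(p["dist"])).reshape(-1,2)
    c=np.c_[n[:,0]*d,n[:,1]*d,d]; T=np.array(p["pose"]); return c@T[:3,:3].T+T[:3,3]
def fit(P,zlo,zhi):
    Q=P[(P[:,2]>zlo)&(P[:,2]<zhi)]
    if len(Q)<20: return None
    m=np.median(Q,0); Q=Q[np.hypot(*(Q-m)[:,:2].T)<250]
    r=cv2.minAreaRect(Q[:,:2].astype(np.float32)); return np.round(r[0],1),np.round(r[1],1),round(r[2],1),len(Q),np.round(np.median(Q[:,2]),1)
E
python3 - <<'E'
from h import *
o=ctrl.get_obs(); print({k:np.round(v,3) for k,v in o.items()},ctrl.grip_point_offset)
ims=[]
for n in("scene","side"):
    p=get_image(n); f=p["frame"].copy(); ims.append(f); print(n,np.round(p["pose"],2).tolist())
    for q in("tin_a","tray","board","bowl","cutter","brush"):
        for s in finder.silhouettes(q,p)[:4]:
            P=pts(p,s["mask"])
            if s["score"]<.3 or len(P)<20: continue
            hi=np.percentile(P[:,2],95)
            print(q,round(s["score"],2),np.round(np.array(s["rect"])*[640,480,640,480]),"zmax",round(hi,1),"top",fit(P,hi-8,hi+6))
cv2.imwrite("pics/a.png",cv2.resize(np.vstack(ims),(600*640//960*1,600)) if 0 else ims[0]);cv2.imwrite("pics/b.png",ims[1])
E
```

```text
{'t': np.float64(0.0), 'qpos': array([-1.152,  0.424,  1.631, -0.   ,  1.089, -0.019]), 'qvel': array([ 0.001, -0.001,  0.001,  0.002,  0.001,  0.   ]), 'joint_torque': array([-3.0000e-03, -5.4463e+01, -2.7367e+01,  6.4000e-02,  2.3000e-02,
       -0.0000e+00]), 'ee_pos': array([ 264.769, -565.563,  221.933]), 'orientation': array([-3.065, -0.682,  0.   ]), 'ft_force': array([ 0.41 , -0.661, -0.021]), 'moment': array([-0.018, -0.007, -0.016]), 'grasp_force': np.float64(0.0), 'width': np.float64(87.719)} 18.700000000000003
scene [[0.46, 0.57, -0.69, 1224.29], [0.89, -0.27, 0.37, -330.71], [0.02, -0.78, -0.63, 560.93], [0.0, 0.0, 0.0, 1.0]]
tin_a 0.82 [269. 193.  34.  47.] zmax 98.6 top (array([481.9, -52.3]), array([55.9, 60.9]), 78.0, 442, np.float64(97.7))
tin_a 0.67 [146. 229.  51.  53.] zmax 99.1 top (array([ 502.4, -315.1]), array([57.5, 55.4]), 22.2, 633, np.float64(98.2))
tin_a 0.6 [223. 229.  42.  54.] zmax 98.7 top (array([ 563.7, -182.2]), array([56.9, 55.9]), 20.0, 616, np.float64(97.8))
tray 0.84 [402. 200. 153.  68.] zmax 19.5 top (array([548.7, 252.4]), array([310.9, 191
[... 1181 characters left out ...]
9.1 top (array([ 499.9, -315. ]), array([56.1, 58.2]), 20.9, 1519, np.float64(98.0))
tray 0.76 [273. 202. 105.  75.] zmax 19.8 top (array([546.7, 253.6]), array([316.7, 191. ]), 82.9, 1082, np.float64(18.3))
board 0.97 [292. 353. 275. 218.] zmax 19.8 top (array([ 544.5, -205. ]), array([340.8, 385.1]), 2.7, 31175, np.float64(18.1))
bowl 0.77 [436. 263.  73.  65.] zmax 65.3 top (array([801.9, -88. ]), array([121.2, 116.1]), 79.8, 797, np.float64(63.1))
cutter 0.79 [382. 363.  51.  47.] zmax 44.9 top (array([ 677., -295.]), array([72.9, 62.9]), 72.5, 632, np.float64(42.8))
brush 0.88 [379. 213.  26.  50.] zmax 21.7 top (array([754.3, 157.1]), array([196.3,  41.1]), 84.1, 658, np.float64(19.1))
```

View pics/a.png

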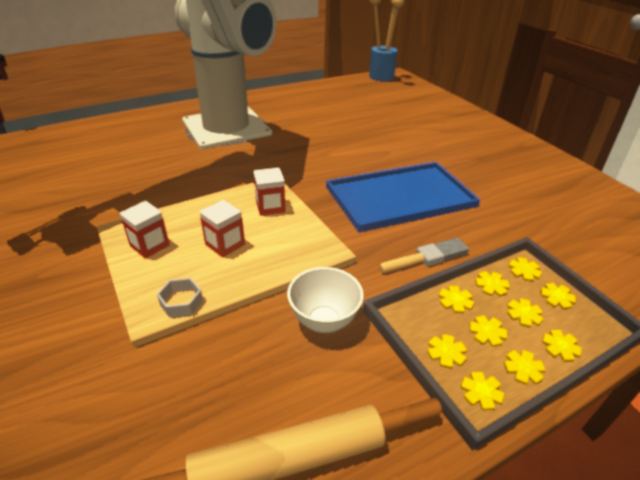

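The picture shows the three tins on the board (pixels about 146,229; 223,229; 269,193), the tray at 402,200 and the bowl at 327,300. The "bowl" hit at 224,228 is really the middle tin. Both cameras agree to about 2 mm, so I'm going above the nearest tin.

Call:
servo_tool([
  [[40,-16,8],[0,0,0]],
  [[80,-32,15],[0,0,0]],
  [[120,-48,23],[0,0,0]],
  [[160,-64,30],[0,0,0]],
  [[160,-64,30],[0,0,0]],
], grip=-1)

```text
t: 1.12
ee_pos: [385.2, -435.9, 191.6]
orientation: [-3.063, -0.686, -0.0]
ft_force: [0.2, -0.2, 0.5]
width: 88.1
grasp_force: 0.0
```

Call:
servo_tool([
  [[40,-16,8],[0,0,0.03]],
  [[80,-32,15],[0,0,0.06]],
  [[120,-48,23],[0,0,0.065]],
  [[160,-64,30],[0,0,0.065]],
  [[160,-64,30],[0,0,0.065]],
])

```text
t: 1.53
ee_pos: [503.3, -310.7, 161.9]
orientation: [-3.085, -0.587, -0.001]
ft_force: [-1.2, -0.1, 0.3]
width: 87.7
grasp_force: 0.0
```

```bash
cat >> h.py <<'E'
from scipy.spatial.transform import Rotation as R
def go(x,y,z,yawdeg=None):
    o=ctrl.get_obs(); r=R.from_rotvec(o["orientation"]); M=r.as_matrix()
    yaw=np.degrees(np.arctan2(M[1,0],M[0,0])); s="" 
    if yawdeg is not None:
        d=(yawdeg-yaw+45)%90-45; s=f"turn tool z {-np.radians(d):.3f}"
    print("t",o["t"],"pos",np.round(o["ee_pos"],1),"yaw",round(yaw,1),"F",np.round(o["ft_force"],2),"delta",np.round(M.T@(np.array([x,y,z])-o["ee_pos"]),1),s,"q6",round(o["qpos"][5],2))
E
python3 - <<'E'
from h import *
go(501,-315,51.3,21.3)
p=get_image("wrist")
for s in finder.silhouettes("tin_a",p)[:3]:
    P=pts(p,s["mask"]); print(s["score"],fit(P,88,106))
E
```

```text
t 1.5333 pos [ 503.3 -310.7  161.9] yaw 21.6 F [-1.22 -0.14  0.31] delta [ -3.8   3.3 110.5] turn tool z 0.004 q6 0.62
0.73 (array([ 561.3, -179.7]), array([56.1, 57.1]), 19.2, 11427, np.float64(97.3))
0.71 None
0.69 (array([ 500.2, -313.3]), array([56.4, 56. ]), 21.6, 7300, np.float64(97.3))
```

The wrist view confirms tin 1 at (500, -314). Descend, grip and heft it.

Call:
servo_tool([
  [[-4,2.5,20],[0,0,0]],
  [[-4,2.5,50],[0,0,0]],
  [[-4,2.5,80],[0,0,0]],
  [[-4,2.5,100],[0,0,0]],
  [[-4,2.5,110],[0,0,0]],
])

```text
t: 2.05
ee_pos: [495.2, -319.1, 50.4]
orientation: [-3.086, -0.579, 0.004]
ft_force: [-0.9, 0.3, -0.1]
width: 87.5
grasp_force: 0.0
```

Call:
servo_tool([
  [[0,0,0],[0,0,0]],
  [[0,0,0],[0,0,0]],
  [[0,0,0],[0,0,0]],
  [[0,0,0],[0,0,0]],
  [[0,0,0],[0,0,0]],
], grip=1)

```text
t: 2.47
ee_pos: [498.1, -318.5, 54.0]
orientation: [3.086, 0.582, 0.002]
ft_force: [0.1, 2.3, 1.8]
width: 58.1
grasp_force: 1.0
```

Call:
servo_tool([
  [[0,0,0],[0,0,0]],
  [[0,0,0],[0,0,0]],
  [[0,0,0],[0,0,0]],
  [[0,0,0],[0,0,0]],
  [[0,0,0],[0,0,0]],
])

```text
t: 2.88
ee_pos: [498.1, -318.4, 53.9]
orientation: [3.086, 0.582, 0.001]
ft_force: [-1.4, 1.3, 7.7]
width: 55.8
grasp_force: 30.0
```

Call:
servo_tool([
  [[0,0,-8],[0,0,0]],
  [[0,0,-20],[0,0,0]],
  [[0,0,-35],[0,0,0]],
  [[0,0,-50],[0,0,0]],
  [[0,0,-60],[0,0,0]],
])

```text
t: 3.3
ee_pos: [498.4, -318.6, 114.9]
orientation: [3.086, 0.582, 0.002]
ft_force: [-0.2, -0.5, -3.3]
width: 56.1
grasp_force: 30.0
```

Call:
servo_tool([
  [[0,0,0],[0,0,0]],
  [[0,0,0],[0,0,0]],
  [[0,0,0],[0,0,0]],
])

```text
t: 3.55
ee_pos: [497.4, -318.0, 112.3]
orientation: [-3.087, -0.582, 0.001]
ft_force: [-0.1, 0.2, -2.8]
width: 56.1
grasp_force: 30.0
```

Call:
servo_tool([
  [[0,0,0],[0,0,0]],
  [[0,0,0],[0,0,0]],
  [[0,0,0],[0,0,0]],
])

```text
t: 3.8
ee_pos: [497.3, -318.0, 111.9]
orientation: [-3.086, -0.582, 0.001]
ft_force: [0.1, 0.3, -2.9]
width: 55.8
grasp_force: 30.0
```

Tin 1 reads 2.9 N, so it is light. Taking it to the far spot in the tray.

Call:
servo_tool([
  [[0,0,-25],[0,0,0]],
  [[0,0,-50],[0,0,0]],
  [[10,-20,-65],[0,0,0]],
  [[22,-44,-65],[0,0,0]],
  [[37,-74,-65],[0,0,0]],
])

```text
t: 4.22
ee_pos: [505.9, -236.5, 178.7]
orientation: [3.086, 0.578, 0.003]
ft_force: [0.2, 1.0, -2.4]
width: 55.7
grasp_force: 30.0
```

Call:
servo_tool([
  [[16,-32,0],[0,0,0]],
  [[32,-64,0],[0,0,0]],
  [[48,-96,0],[0,0,0]],
  [[64,-128,0],[0,0,0]],
  [[80,-160,0],[0,0,0]],
])

```text
t: 4.63
ee_pos: [521.2, -56.0, 177.5]
orientation: [-3.087, -0.582, 0.001]
ft_force: [0.0, -0.5, -2.6]
width: 56.0
grasp_force: 30.0
```

Call:
servo_tool([
  [[16,-32,0],[0,0,0]],
  [[32,-64,0],[0,0,0]],
  [[48,-96,0],[0,0,0]],
  [[64,-128,0],[0,0,0]],
  [[80,-160,0],[0,0,0]],
])

```text
t: 5.05
ee_pos: [537.4, 122.3, 177.4]
orientation: [3.087, 0.582, -0.001]
ft_force: [0.6, -1.0, -1.8]
width: 56.2
grasp_force: 30.0
```

Call:
servo_tool([
  [[16,-32,0],[0,0,0]],
  [[32,-64,0],[0,0,0]],
  [[48,-96,0],[0,0,0]],
  [[61,-122,0],[0,0,0]],
  [[70,-140,0],[0,0,0]],
])

```text
t: 5.47
ee_pos: [551.7, 279.2, 177.3]
orientation: [-3.086, -0.585, 0.0]
ft_force: [0.7, -0.9, -2.0]
width: 55.8
grasp_force: 30.0
```

Call:
servo_tool([
  [[10,-20,0],[0,0,0]],
  [[20,-40,0],[0,0,0]],
  [[22,-46,0],[0,0,0]],
  [[22,-46,0],[0,0,0]],
  [[22,-46,0],[0,0,0]],
])

```text
t: 5.88
ee_pos: [555.1, 326.7, 177.0]
orientation: [3.086, 0.583, -0.002]
ft_force: [0.4, 0.4, -3.0]
width: 55.8
grasp_force: 30.0
```

```bash
python3 -c "
from h import *
go(556,327,40.3+2,21)"
```

```text
t 5.8833 pos [555.1 326.7 177. ] yaw 21.4 F [ 0.38  0.36 -3.03] delta [ 1.200e+00 -1.000e-01  1.347e+02] turn tool z 0.007 q6 1.71
```

Call:
servo_tool([
  [[0,0,30],[0,0,0]],
  [[0,0,60],[0,0,0]],
  [[0,0,85],[0,0,0]],
  [[0,0,105],[0,0,0]],
  [[0,0,118],[0,0,0]],
])

```text
t: 6.3
ee_pos: [554.4, 324.8, 57.3]
orientation: [3.086, 0.58, -0.006]
ft_force: [-0.8, -0.4, -4.1]
width: 55.8
grasp_force: 30.0
```

Call:
servo_tool([
  [[0,0,6],[0,0,0]],
  [[0,0,10],[0,0,0]],
  [[0,0,13],[0,0,0]],
  [[0,0,15],[0,0,0]],
  [[0,0,15],[0,0,0]],
])

```text
t: 6.72
ee_pos: [556.1, 327.4, 45.4]
orientation: [-3.087, -0.582, -0.002]
ft_force: [-0.1, 0.7, -3.3]
width: 56.0
grasp_force: 30.0
```

Call:
servo_tool([
  [[0,0,0.5],[0,0,0]],
  [[0,0,1],[0,0,0]],
  [[0,0,1],[0,0,0]],
])

```text
t: 6.97
ee_pos: [555.8, 327.4, 44.1]
orientation: [-3.087, -0.582, -0.001]
ft_force: [0.2, -0.5, -3.0]
width: 55.5
grasp_force: 30.0
```

Call:
servo_tool([
  [[0,0,0.6],[0,0,0]],
  [[0,0,1.2],[0,0,0]],
  [[0,0,1.5],[0,0,0]],
  [[0,0,1.5],[0,0,0]],
])

```text
t: 7.3
ee_pos: [555.8, 327.4, 43.0]
orientation: [-3.087, -0.582, -0.001]
ft_force: [-2.2, -0.5, 4.6]
width: 56.1
grasp_force: 30.0
```

The tin is resting on the tray floor, so I release it, lift away and go to tin 2.

Call:
servo_tool([
  [[0,0,0],[0,0,0]],
  [[0,0,0],[0,0,0]],
  [[0,0,0],[0,0,0]],
  [[0,0,0],[0,0,0]],
  [[0,0,0],[0,0,0]],
], grip=-1)

```text
t: 7.72
ee_pos: [555.7, 327.2, 42.1]
orientation: [-3.087, -0.582, 0.0]
ft_force: [0.1, 0.3, -1.0]
width: 85.2
grasp_force: 0.0
```

Call:
servo_tool([
  [[0,0,-15],[0,0,0]],
  [[0,0,-40],[0,0,0]],
  [[0,0,-75],[0,0,0]],
  [[0,0,-105],[0,0,0]],
  [[0,0,-120],[0,0,0]],
])

```text
t: 8.13
ee_pos: [557.3, 328.2, 167.4]
orientation: [-3.085, -0.582, -0.009]
ft_force: [1.2, -0.2, 0.4]
width: 87.6
grasp_force: 0.0
```

Call:
servo_tool([
  [[-10,26,0],[0,0,0]],
  [[-24,62,0],[0,0,0]],
  [[-38,100,0],[0,0,0]],
  [[-51,135,0],[0,0,0]],
  [[-64,170,0],[0,0,0]],
])

```text
t: 8.55
ee_pos: [557.8, 144.0, 163.5]
orientation: [-3.087, -0.583, -0.002]
ft_force: [1.0, 0.2, -0.2]
width: 88.0
grasp_force: 0.0
```

Call:
servo_tool([
  [[-14,36,0],[0,0,0]],
  [[-27,72,0],[0,0,0]],
  [[-41,108,0],[0,0,0]],
  [[-54,144,0],[0,0,0]],
  [[-66,176,0],[0,0,0]],
])

```text
t: 8.97
ee_pos: [560.6, -44.6, 163.5]
orientation: [3.087, 0.581, 0.002]
ft_force: [0.9, 0.8, 0.4]
width: 87.8
grasp_force: 0.0
```

Call:
servo_tool([
  [[-14,36,0],[0,0,0.03]],
  [[-27,72,0],[0,0,0.035]],
  [[-40,105,0],[0,0,0.035]],
  [[-50,129,0],[0,0,0.035]],
  [[-50,129,0],[0,0,0.035]],
])

```text
t: 9.38
ee_pos: [561.3, -185.3, 163.5]
orientation: [3.096, 0.522, 0.003]
ft_force: [-0.3, -0.1, 0.6]
width: 87.7
grasp_force: 0.0
```

```bash
python3 - <<'E'
from h import *
p=get_image("wrist")
for s in finder.silhouettes("tin_a",p)[:3]:
    P=pts(p,s["mask"]); print(s["score"],fit(P,88,106))
go(561.5,-180.5,53,19)
E
```

```text
0.95 (array([ 561.4, -179.2]), array([55.9, 56. ]), 19.5, 7169, np.float64(97.4))
0.83 (array([480.2, -50.4]), array([56., 57.]), 77.5, 7142, np.float64(97.3))
t 9.4833 pos [ 560.9 -181.6  163. ] yaw 19.2 F [-0.9   0.21 -0.  ] delta [  0.8  -0.9 110. ] turn tool z 0.004 q6 0.9
```

Call:
servo_tool([
  [[1,-1,25],[0,0,0]],
  [[1,-1,55],[0,0,0]],
  [[1,-1,85],[0,0,0]],
  [[1,-1,102],[0,0,0]],
  [[1,-1,110],[0,0,0]],
])

```text
t: 9.9
ee_pos: [560.1, -177.3, 50.0]
orientation: [-3.094, -0.53, 0.006]
ft_force: [-0.9, 0.9, -0.1]
width: 87.6
grasp_force: 0.0
```

Call:
servo_tool([
  [[0,0,0],[0,0,0]],
  [[0,0,0],[0,0,0]],
  [[0,0,0],[0,0,0]],
  [[0,0,0],[0,0,0]],
  [[0,0,0],[0,0,0]],
], grip=1)

```text
t: 10.32
ee_pos: [562.4, -179.6, 53.5]
orientation: [3.096, 0.528, 0.003]
ft_force: [0.2, 0.4, 1.0]
width: 57.7
grasp_force: 0.0
```

Call:
servo_tool([
  [[0,0,0],[0,0,0]],
  [[0,0,0],[0,0,0]],
  [[0,0,0],[0,0,0]],
  [[0,0,0],[0,0,0]],
  [[0,0,0],[0,0,0]],
])

```text
t: 10.73
ee_pos: [562.3, -179.6, 53.4]
orientation: [3.096, 0.528, 0.003]
ft_force: [-1.1, 1.8, 7.2]
width: 55.9
grasp_force: 30.0
```

Call:
servo_tool([
  [[0,0,-8],[0,0,0]],
  [[0,0,-20],[0,0,0]],
  [[0,0,-35],[0,0,0]],
  [[0,0,-50],[0,0,0]],
  [[0,0,-60],[0,0,0]],
])

```text
t: 11.15
ee_pos: [561.7, -179.6, 113.9]
orientation: [3.097, 0.528, 0.001]
ft_force: [0.5, -0.8, -6.1]
width: 55.7
grasp_force: 30.0
```

Call:
servo_tool([
  [[0,0,0],[0,0,0]],
  [[0,0,0],[0,0,0]],
  [[0,0,0],[0,0,0]],
  [[0,0,0],[0,0,0]],
])

```text
t: 11.48
ee_pos: [560.8, -179.2, 111.2]
orientation: [-3.096, -0.528, 0.003]
ft_force: [0.5, 0.8, -6.0]
width: 55.8
grasp_force: 30.0
```

Call:
servo_tool([
  [[0,0,0],[0,0,0]],
  [[0,0,0],[0,0,0]],
  [[0,0,0],[0,0,0]],
])

```text
t: 11.73
ee_pos: [561.3, -179.4, 111.7]
orientation: [-3.096, -0.528, 0.001]
ft_force: [-0.4, -0.7, -6.2]
width: 55.8
grasp_force: 30.0
```

Tin 2 reads 6.2 N, so it is the heavy one. Set it back gently, then fetch tin 3.

Call:
servo_tool([
  [[0,0,15],[0,0,0]],
  [[0,0,30],[0,0,0]],
  [[0,0,42],[0,0,0]],
  [[0,0,50],[0,0,0]],
  [[0,0,54],[0,0,0]],
])

```text
t: 12.15
ee_pos: [560.9, -179.2, 56.7]
orientation: [-3.096, -0.528, 0.003]
ft_force: [-0.3, 0.6, -6.8]
width: 56.0
grasp_force: 30.0
```

Call:
servo_tool([
  [[0,0,1],[0,0,0]],
  [[0,0,2],[0,0,0]],
  [[0,0,3],[0,0,0]],
  [[0,0,4],[0,0,0]],
  [[0,0,4],[0,0,0]],
])

```text
t: 12.57
ee_pos: [561.8, -179.5, 54.5]
orientation: [3.097, 0.528, 0.001]
ft_force: [-0.0, 0.5, -6.1]
width: 55.6
grasp_force: 30.0
```

Call:
servo_tool([
  [[0,0,0.6],[0,0,0]],
  [[0,0,1.2],[0,0,0]],
  [[0,0,1.8],[0,0,0]],
  [[0,0,1.8],[0,0,0]],
])

```text
t: 12.9
ee_pos: [561.8, -179.5, 53.4]
orientation: [3.097, 0.528, 0.001]
ft_force: [-3.0, 0.8, 4.5]
width: 56.0
grasp_force: 30.0
```

Call:
servo_tool([
  [[0,0,0],[0,0,0]],
  [[0,0,0],[0,0,0]],
  [[0,0,0],[0,0,0]],
  [[0,0,0],[0,0,0]],
  [[0,0,0],[0,0,0]],
], grip=-1)

```text
t: 13.32
ee_pos: [561.8, -179.5, 52.5]
orientation: [3.097, 0.528, 0.001]
ft_force: [-0.3, 0.0, -0.1]
width: 85.2
grasp_force: 0.0
```

Call:
servo_tool([
  [[0,0,-15],[0,0,0]],
  [[0,0,-40],[0,0,0]],
  [[0,0,-75],[0,0,0]],
  [[0,0,-100],[0,0,0]],
  [[0,0,-110],[0,0,0]],
])

```text
t: 13.73
ee_pos: [563.6, -180.1, 166.1]
orientation: [3.094, 0.528, 0.008]
ft_force: [1.2, 0.1, -0.0]
width: 87.9
grasp_force: 0.0
```

Call:
servo_tool([
  [[-7,-30,0],[0,0,0.11]],
  [[-15,-62,0],[0,0,0.22]],
  [[-23,-95,0],[0,0,0.33]],
  [[-29,-125,0],[0,0,0.44]],
  [[-34,-147,0],[0,0,0.552]],
])

```text
t: 14.15
ee_pos: [478.6, -50.4, 161.6]
orientation: [-3.122, 0.344, 0.003]
ft_force: [-0.8, 0.1, -0.5]
width: 87.6
grasp_force: 0.0
```

Call:
servo_tool([
  [[0,0,0],[0,0,0]],
  [[0,0,0],[0,0,0]],
])

```text
t: 14.32
ee_pos: [480.4, -51.4, 162.1]
orientation: [3.124, -0.329, -0.001]
ft_force: [0.5, -0.0, 1.1]
width: 87.8
grasp_force: 0.0
```

```bash
python3 - <<'E'
from h import *
p=get_image("wrist")
for s in finder.silhouettes("tin_a",p)[:3]:
    P=pts(p,s["mask"]); print(s["score"],fit(P,88,106))
go(480.2,-51.5,53,77.7)
E
```

```text
0.94 (array([ 560.5, -179.1]), array([56.5, 56.5]), 19.6, 11638, np.float64(97.2))
0.8 (array([479.9, -50.1]), array([56.1, 56.2]), 77.5, 7340, np.float64(97.4))
t 14.4167 pos [481.7 -52.6 162.3] yaw -12.1 F [-0.24 -0.47 -0.03] delta [ -1.8  -0.8 109.3] turn tool z 0.003 q6 1.65
```

Call:
servo_tool([
  [[-1,-1,25],[0,0,0]],
  [[-1,-1,55],[0,0,0]],
  [[-1,-1,85],[0,0,0]],
  [[-1,-1,101],[0,0,0]],
  [[-1,-1,109],[0,0,0]],
])

```text
t: 14.83
ee_pos: [479.4, -51.7, 50.8]
orientation: [-3.124, 0.336, 0.005]
ft_force: [0.1, 0.4, -0.2]
width: 87.8
grasp_force: 0.0
```

Call:
servo_tool([
  [[0,0,0],[0,0,0]],
  [[0,0,0],[0,0,0]],
  [[0,0,0],[0,0,0]],
  [[0,0,0],[0,0,0]],
  [[0,0,0],[0,0,0]],
], grip=1)

```text
t: 15.25
ee_pos: [480.9, -51.0, 54.4]
orientation: [3.124, -0.336, 0.003]
ft_force: [0.2, -0.9, -0.2]
width: 58.1
grasp_force: 0.0
```

Call:
servo_tool([
  [[0,0,0],[0,0,0]],
  [[0,0,0],[0,0,0]],
  [[0,0,0],[0,0,0]],
  [[0,0,0],[0,0,0]],
  [[0,0,0],[0,0,0]],
])

```text
t: 15.67
ee_pos: [480.9, -51.0, 54.4]
orientation: [3.123, -0.335, 0.003]
ft_force: [-1.0, -2.2, 6.9]
width: 56.0
grasp_force: 30.0
```

Call:
servo_tool([
  [[0,0,-10],[0,0,0]],
  [[0,0,-30],[0,0,0]],
  [[0,0,-60],[0,0,0]],
  [[0,0,-90],[0,0,0]],
  [[0,0,-110],[0,0,0]],
])

```text
t: 16.08
ee_pos: [480.3, -50.8, 166.1]
orientation: [-3.124, 0.336, -0.003]
ft_force: [1.2, 0.1, -2.5]
width: 55.9
grasp_force: 30.0
```

Call:
servo_tool([
  [[0,0,0],[0,0,0]],
  [[0,0,0],[0,0,0]],
  [[0,0,0],[0,0,0]],
  [[0,0,0],[0,0,0]],
])

```text
t: 16.42
ee_pos: [478.8, -50.7, 162.0]
orientation: [-3.124, 0.336, 0.005]
ft_force: [0.6, -0.3, -2.0]
width: 56.0
grasp_force: 30.0
```

```bash
python3 -c "
from h import *
go(539,178.5,163)"
```

```text
t 16.4167 pos [478.8 -50.7 162. ] yaw -12.3 F [ 0.58 -0.34 -1.98] delta [  10.1 -236.7   -1.1]  q6 1.65
```

Call:
servo_tool([
  [[1,-20,0],[0,0,0]],
  [[2,-52,0],[0,0,0]],
  [[4,-87,0],[0,0,0]],
  [[5,-122,0],[0,0,0]],
  [[6,-157,0],[0,0,0]],
])

```text
t: 16.83
ee_pos: [518.5, 102.6, 161.7]
orientation: [3.123, -0.337, -0.005]
ft_force: [0.5, -0.0, -3.8]
width: 55.8
grasp_force: 30.0
```

Call:
servo_tool([
  [[2,-30,0],[0,0,0]],
  [[3,-60,0],[0,0,0]],
  [[4,-79,0],[0,0,0]],
  [[4,-79,0],[0,0,0]],
  [[4,-79,0],[0,0,0]],
])

```text
t: 17.25
ee_pos: [539.0, 178.2, 161.5]
orientation: [3.123, -0.332, -0.004]
ft_force: [-0.3, -0.8, -2.8]
width: 55.7
grasp_force: 30.0
```

Call:
servo_tool([
  [[0,0,25],[0,0,0]],
  [[0,0,55],[0,0,0]],
  [[0,0,80],[0,0,0]],
  [[0,0,96],[0,0,0]],
  [[0,0,106],[0,0,0]],
])

```text
t: 17.67
ee_pos: [537.7, 175.7, 54.4]
orientation: [3.121, -0.337, -0.008]
ft_force: [-1.1, -0.6, -2.7]
width: 55.9
grasp_force: 30.0
```

Call:
servo_tool([
  [[0,0,4],[0,0,0]],
  [[0,0,7],[0,0,0]],
  [[0,0,9],[0,0,0]],
  [[0,0,10],[0,0,0]],
  [[0,0,10],[0,0,0]],
])

```text
t: 18.08
ee_pos: [540.5, 177.7, 48.1]
orientation: [-3.123, 0.336, -0.002]
ft_force: [-0.2, 0.5, -2.5]
width: 55.9
grasp_force: 30.0
```

Call:
servo_tool([
  [[0,0,1.5],[0,0,0]],
  [[0,0,2.5],[0,0,0]],
  [[0,0,3.2],[0,0,0]],
  [[0,0,3.8],[0,0,0]],
  [[0,0,3.8],[0,0,0]],
])

```text
t: 18.5
ee_pos: [539.9, 177.7, 43.6]
orientation: [3.124, -0.336, -0.0]
ft_force: [-1.4, -0.0, -2.4]
width: 55.9
grasp_force: 30.0
```

Call:
servo_tool([
  [[0,0,0.5],[0,0,0]],
  [[0,0,1],[0,0,0]],
  [[0,0,1],[0,0,0]],
])

```text
t: 18.75
ee_pos: [540.0, 177.7, 43.4]
orientation: [-3.124, 0.336, -0.0]
ft_force: [-4.0, -2.1, 7.1]
width: 56.1
grasp_force: 30.0
```

Call:
servo_tool([
  [[0,0,0],[0,0,0]],
  [[0,0,0],[0,0,0]],
  [[0,0,0],[0,0,0]],
  [[0,0,0],[0,0,0]],
  [[0,0,0],[0,0,0]],
], grip=-1)

```text
t: 19.17
ee_pos: [540.0, 177.7, 42.5]
orientation: [-3.124, 0.336, -0.0]
ft_force: [0.3, -0.9, 0.4]
width: 85.2
grasp_force: 0.0
```

Call:
servo_tool([
  [[0,0,-15],[0,0,0]],
  [[0,0,-40],[0,0,0]],
  [[0,0,-75],[0,0,0]],
  [[0,0,-105],[0,0,0]],
  [[0,0,-120],[0,0,0]],
])

```text
t: 19.58
ee_pos: [541.6, 178.1, 166.1]
orientation: [-3.122, 0.336, -0.006]
ft_force: [0.8, 0.4, 0.7]
width: 88.2
grasp_force: 0.0
```

Call:
servo_tool([
  [[8,28,0],[0,0,0]],
  [[18,64,0],[0,0,0]],
  [[28,100,0],[0,0,0]],
  [[38,136,0],[0,0,0]],
  [[48,172,0],[0,0,0]],
])

```text
t: 20.0
ee_pos: [550.2, -2.2, 162.7]
orientation: [-3.124, 0.335, -0.0]
ft_force: [1.5, 0.1, -0.2]
width: 87.9
grasp_force: 0.0
```

Call:
servo_tool([
  [[10,36,0],[0,0,-0.11]],
  [[20,72,0],[0,0,-0.22]],
  [[30,108,0],[0,0,-0.33]],
  [[40,140,0],[0,0,-0.44]],
  [[49,172,0],[0,0,-0.553]],
])

```text
t: 20.42
ee_pos: [561.5, -181.1, 162.5]
orientation: [3.095, 0.537, 0.0]
ft_force: [0.4, 0.5, -0.3]
width: 87.9
grasp_force: 0.0
```

Call:
servo_tool([
  [[0,0,0],[0,0,0]],
  [[0,0,0],[0,0,0]],
  [[0,0,0],[0,0,0]],
])

```text
t: 20.67
ee_pos: [561.2, -178.8, 162.3]
orientation: [-3.097, -0.526, 0.001]
ft_force: [0.3, 0.1, -0.7]
width: 87.8
grasp_force: 0.0
```

```bash
python3 - <<'E'
from h import *
p=get_image("wrist")
for s in finder.silhouettes("tin_a",p)[:3]:
    P=pts(p,s["mask"]); print(s["score"],fit(P,88,106))
go(561.3,-179.5,53,19.5)
E
```

```text
0.92 (array([ 560.8, -179.3]), array([56.1, 56.1]), 19.2, 7329, np.float64(97.3))
t 20.7667 pos [ 561.4 -177.9  162.4] yaw 19.4 F [-0.4   0.73 -0.72] delta [ -0.6   1.6 109.4] turn tool z -0.002 q6 0.9
```

Call:
servo_tool([
  [[0,1,25],[0,0,0]],
  [[0,1,55],[0,0,0]],
  [[0,1,85],[0,0,0]],
  [[0,1,101],[0,0,0]],
  [[0,1,109],[0,0,0]],
])

```text
t: 21.18
ee_pos: [560.4, -178.0, 51.1]
orientation: [-3.094, -0.531, 0.006]
ft_force: [0.3, -0.2, -0.2]
width: 87.6
grasp_force: 0.0
```

Call:
servo_tool([
  [[0,0,0],[0,0,0]],
  [[0,0,0],[0,0,0]],
  [[0,0,0],[0,0,0]],
  [[0,0,0],[0,0,0]],
  [[0,0,0],[0,0,0]],
], grip=1)

```text
t: 21.6
ee_pos: [562.8, -180.3, 54.9]
orientation: [3.096, 0.529, 0.003]
ft_force: [-0.6, -0.4, 0.2]
width: 57.9
grasp_force: 1.1
```

Call:
servo_tool([
  [[0,0,0],[0,0,0]],
  [[0,0,0],[0,0,0]],
  [[0,0,0],[0,0,0]],
  [[0,0,0],[0,0,0]],
  [[0,0,0],[0,0,0]],
])

```text
t: 22.02
ee_pos: [562.6, -180.0, 54.7]
orientation: [3.096, 0.529, 0.002]
ft_force: [-1.2, 2.7, 6.8]
width: 56.3
grasp_force: 30.0
```

Call:
servo_tool([
  [[0,0,-8],[0,0,0]],
  [[0,0,-25],[0,0,0]],
  [[0,0,-45],[0,0,0]],
  [[0,0,-65],[0,0,0]],
  [[0,0,-85],[0,0,0]],
])

```text
t: 22.43
ee_pos: [561.0, -180.0, 139.0]
orientation: [-3.096, -0.529, 0.003]
ft_force: [-0.1, 0.5, -5.9]
width: 55.9
grasp_force: 30.0
```

Call:
servo_tool([
  [[0,0,-25],[0,0,0]],
  [[0,0,-50],[0,0,0]],
  [[0,0,-70],[0,0,0]],
  [[0,0,-85],[0,0,0]],
  [[0,0,-95],[0,0,0]],
])

```text
t: 22.85
ee_pos: [561.9, -180.2, 235.3]
orientation: [3.096, 0.529, 0.001]
ft_force: [0.8, 0.2, -5.3]
width: 55.5
grasp_force: 30.0
```

Call:
servo_tool([
  [[0,0,0],[0,0,0]],
  [[0,0,0],[0,0,0]],
  [[0,0,0],[0,0,0]],
  [[0,0,0],[0,0,0]],
  [[0,0,0],[0,0,0]],
])

```text
t: 23.27
ee_pos: [561.3, -179.9, 232.2]
orientation: [-3.096, -0.529, 0.003]
ft_force: [-0.8, 0.1, -6.3]
width: 56.0
grasp_force: 30.0
```

```bash
python3 - <<'E'
from h import *
go(561,-179,220)
for n in("scene","side"):
    p=get_image(n); cv2.imwrite(f"pics/end_{n}.png",p["frame"])
    for s in finder.silhouettes("tin_a",p)[:4]:
        P=pts(p,s["mask"]); hi=np.percentile(P[:,2],95); print(n,round(s["score"],2),round(hi,1),np.round(np.percentile(P[:,2],3),1),fit(P,hi-8,hi+6))
E
```

```text
t 23.2667 pos [ 561.3 -179.9  232.2] yaw 19.4 F [-0.82  0.09 -6.31] delta [ 0.  -0.9 12.2]  q6 0.9
scene 0.93 86.9 9.0 (array([561.3, 327. ]), array([56.7, 59.6]), 20.2, 348, np.float64(86.0))
scene 0.87 276.0 199.4 (array([ 562.4, -181.4]), array([56. , 56.7]), 19.5, 547, np.float64(275.4))
scene 0.79 87.8 9.0 (array([541.2, 176.8]), array([55.4, 58.7]), 77.4, 401, np.float64(86.8))
side 0.74 276.0 199.3 (array([ 559.7, -182.1]), array([56.3, 57.6]), 19.0, 569, np.float64(275.4))
```

View pics/end_scene.png

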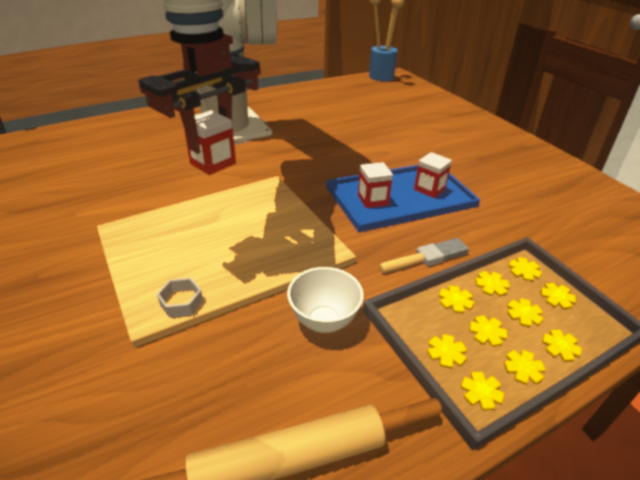

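Both light tins stand upright in the tray (pixels about 375,185 and 433,174). The heavy one is held level at 212,145 with its underside about 197 mm up, and the bystanders haven't moved.

```bash
python3 -c "
from workcell import close_job
print(close_job())"
```

```text
the job is handed in; nothing more can be done
None
```

The job is handed in: the heavy tin (about 630 g, originally the middle one) is held level with its underside about 197 mm above the table, both lighter tins stand upright in the blue tray, and the bowl, cutter and brush weren't touched; the hand-in gave no verdict.

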